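Decant stone beads from the sunk bead pan into the customer's tub

TASK

Lift the bead pan with its seven stone beads out of the keyhole stand, stand it upright on the open counter and let go of it, with no bead spilt. Then take hold of it afresh and pour all seven beads into the large empty rectangular tub, and put the empty pan back upright on the counter. Leave the tub upright about where it is and do not disturb the small tub, the bangle cone or the jar.

Things in the scene. Friction and masses are not known exactly. Their poses are not given: they have to be found in the camera images.
- pan: aluminium bead pan, 200 g: flared cup, outer diameter 72 mm at foot, 92 mm at rim, 60 mm high, wall 3, floor 4 mm thick. Origin: centre of underside; z up. A hoop in its x-z plane arches over the mouth; a stick handle runs out along -x (to pour over the +y or -y lip, turn about the stick by some 100 degrees). Starts sunk in the stand, origin 15 mm above the counter, only the hoop clear of it
- pan_hoop (a point): middle of the hoop's level wooden grip, a bar 50 mm long (along the pan's x), 15 mm wide and 15 mm high; 125 mm above the pan's underside, on its axis
- pan_stick (a point): middle of the gripping part of the stick handle, 105 mm from the pan's axis (towards its -x) and 54 mm above its underside; the stick is a round bar 18 mm thick, and reaches from 44 to 146 mm from the axis
- stand: fixed plywood keyhole-shaped stand, 100 mm high. Origin: on the counter, under the centre of its square well (104 x 104 mm inside, 128 mm outside, floor 15 mm above the counter). A slot 28 mm wide for the pan's stick leads out along its -x between two cheeks 26 mm thick, which end 150 mm from the origin
- tub: large empty rectangular clear plastic tub, open on top, 160 mm (x) x 130 mm (y) x 60 mm high, wall 4 mm, 300 g, loose on the counter. Origin: centre of its underside, z up
- bead1: round grey-white stone bead with brass-lined hole, 20 mm diameter, 11 g; origin at its centre; starts in the pan
- bead2: round grey-white stone bead with brass-lined hole, 20 mm diameter, 11 g; origin at its centre; as bead1
- bead3: round grey-white stone bead with brass-lined hole, 20 mm diameter, 11 g; origin at its centre; as bead1
- bead4: round grey-white stone bead with brass-lined hole, 20 mm diameter, 11 g; origin at its centre; as bead1
- bead5: round grey-white stone bead with brass-lined hole, 20 mm diameter, 11 g; origin at its centre; as bead1
- bead6: round grey-white stone bead with brass-lined hole, 20 mm diameter, 11 g; origin at its centre; as bead1
- bead7: round grey-white stone bead with brass-lined hole, 20 mm diameter, 11 g; origin at its centre; as bead1
- small_tub: bystander: small square clear tub with copper findings in it, 80 x 80 x 45 mm; origin: centre of its underside
- bangle_cone: bystander: wooden cone with bangles, 90 mm diameter at the foot, 108 mm high; origin: centre of its underside
- jar: bystander: amber glass jar with steel cap, 68 mm diameter, 95 mm high; origin: centre of its underside

How it is judged:
On the way, in this order (a step that is already met when the one before it is completed fails the run):
1. the pan, out of the stand, stands upright on the counter, let go, with all seven beads in it (height (world z) of pan below 0.008 m and angle between pan's own z axis and vertical below 0.1 rad and contact force between the fingers and pan below 0.1 N and linear speed of pan below 0.02 m/s and distance between each of bead1, bead2, bead3, bead4, bead5, bead6, bead7 and pan_middle below 0.048 m), for 0.2 s.
2. all seven beads have been poured into the tub: they lie in it while the pan is still held tipped (more than 35 degrees) over or beside it (x of bead1 in the frame of tub between -0.078 and 0.078 m and y of bead1 in the frame of tub between -0.063 and 0.063 m and z of bead1 in the frame of tub between 0 and 0.055 m and x of bead2 in the frame of tub between -0.078 and 0.078 m and y of bead2 in the frame of tub between -0.063 and 0.063 m and z of bead2 in the frame of tub between 0 and 0.055 m and x of bead3 in the frame of tub between -0.078 and 0.078 m and y of bead3 in the frame of tub between -0.063 and 0.063 m and z of bead3 in the frame of tub between 0 and 0.055 m and x of bead4 in the frame of tub between -0.078 and 0.078 m and y of bead4 in the frame of tub between -0.063 and 0.063 m and z of bead4 in the frame of tub between 0 and 0.055 m and x of bead5 in the frame of tub between -0.078 and 0.078 m and y of bead5 in the frame of tub between -0.063 and 0.063 m and z of bead5 in the frame of tub between 0 and 0.055 m and x of bead6 in the frame of tub between -0.078 and 0.078 m and y of bead6 in the frame of tub between -0.063 and 0.063 m and z of bead6 in the frame of tub between 0 and 0.055 m and x of bead7 in the frame of tub between -0.078 and 0.078 m and y of bead7 in the frame of tub between -0.063 and 0.063 m and z of bead7 in the frame of tub between 0 and 0.055 m and angle between pan's own z axis and vertical above 0.61 rad and horizontal distance between pan and tub below 0.2 m and height (world z) of pan_middle above 0.06 m), for 0.1 s.
At the end, for the whole second after the job is handed in: all seven beads lie inside the tub, below its rim; the pan stands upright (within 6 degrees) with its foot on the counter (within 8 mm), let go and at rest; the tub stands upright (x of bead1 in the frame of tub between -0.078 and 0.078 m and y of bead1 in the frame of tub between -0.063 and 0.063 m and z of bead1 in the frame of tub between 0 and 0.055 m and x of bead2 in the frame of tub between -0.078 and 0.078 m and y of bead2 in the frame of tub between -0.063 and 0.063 m and z of bead2 in the frame of tub between 0 and 0.055 m and x of bead3 in the frame of tub between -0.078 and 0.078 m and y of bead3 in the frame of tub between -0.063 and 0.063 m and z of bead3 in the frame of tub between 0 and 0.055 m and x of bead4 in the frame of tub between -0.078 and 0.078 m and y of bead4 in the frame of tub between -0.063 and 0.063 m and z of bead4 in the frame of tub between 0 and 0.055 m and x of bead5 in the frame of tub between -0.078 and 0.078 m and y of bead5 in the frame of tub between -0.063 and 0.063 m and z of bead5 in the frame of tub between 0 and 0.055 m and x of bead6 in the frame of tub between -0.078 and 0.078 m and y of bead6 in the frame of tub between -0.063 and 0.063 m and z of bead6 in the frame of tub between 0 and 0.055 m and x of bead7 in the frame of tub between -0.078 and 0.078 m and y of bead7 in the frame of tub between -0.063 and 0.063 m and z of bead7 in the frame of tub between 0 and 0.055 m and height (world z) of pan below 0.008 m and angle between each of pan, tub's own z axis and vertical below 0.1 rad and contact force between the fingers and pan below 0.1 N and linear speed of pan below 0.02 m/s); the robot touches nothing.
It fails at once if the tub is shifted by more than 60 mm (distance of tub from where it was at the start of the episode above 0.06 m).
It fails at once if the small tub, the bangle cone or the jar is shifted by more than 30 mm or tipped over (distance of any of small_tub, bangle_cone, jar from where it was at the start of the episode above 0.03 m or angle between any of small_tub, bangle_cone, jar's own z axis and vertical above 0.4 rad).
It also fails if it takes over 72 s, if anything falls off the work surface, if the arm or the gripper's body presses on something with over 40 N, if the wrist force passes 120 N, or if a joint passes its speed limit or range.

ROBOT

A 7-joint arm with a two-finger parallel gripper is mounted at the origin on the work surface. World frame = base frame: x ahead of the robot, y to its left, z up, the work surface at z = 0. Lengths are in m, angles in rad, forces in N, time in s.
With the tool pointing down it reaches from about 0.4 to 0.85 m from the base axis. Payload 10.4 kg.
Tool frame: the origin (TCP) lies midway between the tips of the shut fingers; the grasp point (between the pads) lies 19 mm behind it; z points along the fingers, x is the direction in which the jaws open and shut, and the axes are right-handed (so a half turn about z gives the same grasp; the last joint's range is limited). The gripper opens to 85 mm and grips with 20 to 120 N. Pads are 22 mm wide; open, the fingers measure 114 mm over their backs; the gripper's body (76 mm by 85 mm) begins 54 mm behind the grasp point. The pads swing forward as they close: fully open they stand 13 mm farther back than shut.
Start: joints at [-1.134, 0.332, -0.065, 1.46, 0.022, 1.35, -0.088], TCP at [0.277, 0.56, 0.231] pointing down, gripper open.
Joint ranges: [-2.6, 2.6], [-0.5, 2.12], [-1.47, 1.34], [0.16, 2.42], [-1.27, 4.41], [0.06, 2.06], [-2.6, 2.6]. Speed limits (rad/s): [2.22, 2.22, 2.79, 2.79, 3.14, 3.14, 3.14].

INTERFACE

Orientations are given as a unit quaternion [x, y, z, w].
In Python, from workcell import telemetry, eyes, order gives the robot as it stands.
- The arm moves only by the tool servo_tool, never from a script. Its argument "deltas" is a list of rows, each a list of 3 entries, a list of its own where there are three numbers: the shift along the tool's x, y, z in cm, then the turn about the tool's z in rad, then the finger opening in cm, from 0 to 8.54. A call has 1 to 12 rows; each row shifts and turns the pose as measured when the row begins, along the tool's axes as they then stand; what a row does not reach is not made up. A row lasts 1/12 s, in which the tool goes at most 41.7 mm and 7.16 degrees, less where a joint would pass 70% of its speed; a pose out of reach is approached as far as the arm can. A call is refused whole if a number of a shift passes 4.17 or a number of a turn 0.125, either way. A call with a gripper value outside its range is refused whole. The fingers move at their own pace and stop on an object; "force" is the grip in N (left out, the last holds). Time passes only in rows, so rows that do not move let the fingers close. It gives the time, the measured TCP pose, the force and the opening at its end, in the units of the state.
- telemetry.get_obs(): the state, without advancing time (a new reading comes with each control period).
- eyes.camera(name): name is "scene" or "top" or "wrist"; returns (picture, depth): 400x640x3 uint8, blue, green, red; 400x640 float32, m along the optical axis (not along the pixel's ray), 0 where there is no reading.
- eyes.calibration(name): a dict with "fx", "fy", "cx", "cy" (pixels), "distortion" ([k1, k2, p1, p2, k3] as OpenCV has them; the pictures are not rectified), "rvec" (rotation vector, rad) and "tvec" (3), from world to camera coordinates, as OpenCV has them. Camera axes: x right, y down, z forward; pixel columns grow to the right and rows downward; lengths in m; the calibration is good to about 2 mm. A picture is of the moment at which its call begins: read the wrist's pose just before it. calibration takes no time and is no camera call; for the wrist camera it gives the pose at the moment of the call.
- order.hand_in(): hands the job in, once; it reports no verdict.
The state is a dict: "clock": time; "joint_pos": joint angles; "joint_velocities": joint speeds; "tau": joint torques, N m; "position": TCP position; "ee_rot": TCP orientation; "ft_force": force on the tool from outside, world axes, zero at the start; "torque": the same for the moment, N m; "grip_width": opening from 0.0 (shut) to 1.0 (fully open).
Only numpy, scipy, OpenCV 4.12 (cv2) and the standard library are available. Lean on these libraries where they do the work, as an engineer would, in place of code of your own. Each camera call takes 0.05 s, during which the arm holds its last target. There are 200 camera calls.

## Working session

There is one attempt and no reset: what is moved stays moved. The work goes in short steps, Python scripts to look and compute and a tool call to move; the robot and the scene stay as the last step left them, time stands still between calls to the robot, and variables do not carry over. Pictures are saved under pics/ and viewed, about 8 in all and at most 12, crops included, and the job is handed in when it is done.

Besides the shell and the picture viewer there is one more tool, called after "Request:" by a JSON object that holds its "fn" and its "kwargs". servo_tool: Moves the arm, as the interface text tells. Its arguments: {"type":"object","properties":{"deltas":{"type":"array"},"force":{"type":"number"}},"required":["deltas"]}

```bash
mkdir -p pics; cat > h.py <<'E'
import numpy as np, cv2
from workcell import telemetry, eyes, order
from scipy.spatial.transform import Rotation as R
def shot(n):
    im,d=eyes.camera(n); return im,d,eyes.calibration(n)
def cloud(d,c):
    h,w=d.shape; u,v=np.meshgrid(np.arange(w),np.arange(h))
    K=np.array([[c['fx'],0,c['cx']],[0,c['fy'],c['cy']],[0,0,1.]])
    n=cv2.undistortPoints(np.stack([u,v],-1).reshape(-1,1,2).astype(np.float64),K,np.array(c['distortion'])).reshape(h,w,2)
    P=np.dstack([n*d[...,None],d])
    Rm=R.from_rotvec(np.ravel(c['rvec'])).as_matrix()
    W=(P-np.ravel(c['tvec']))@Rm
    W[d<=0]=np.nan
    return W
E
python3 - <<'E'
from h import *
s=telemetry.get_obs(); print({k:np.round(s[k],3) for k in ('clock','position','ee_rot','grip_width','ft_force')}); print(R.from_quat(s['ee_rot']).as_matrix().round(3))
for n in('top','scene'):
    im,d,c=shot(n); cv2.imwrite(f'pics/{n}0.png',im); np.savez(f'{n}0.npz',W=cloud(d,c),im=im)
    print(n,(-R.from_rotvec(np.ravel(c['rvec'])).as_matrix().T@np.ravel(c['tvec'])).round(3))
E
```

```text
{'clock': np.float64(0.0), 'position': array([0.277, 0.56 , 0.231]), 'ee_rot': array([ 0.85 ,  0.527, -0.001,  0.   ]), 'grip_width': np.float64(1.0), 'ft_force': array([ 0.709,  0.449, -0.164])}
[[ 0.444  0.896 -0.001]
 [ 0.896 -0.444 -0.001]
 [-0.001  0.    -1.   ]]
top [ 0.473 -0.037  1.135]
scene [1.497 0.184 0.909]
```

View pics/top0.png

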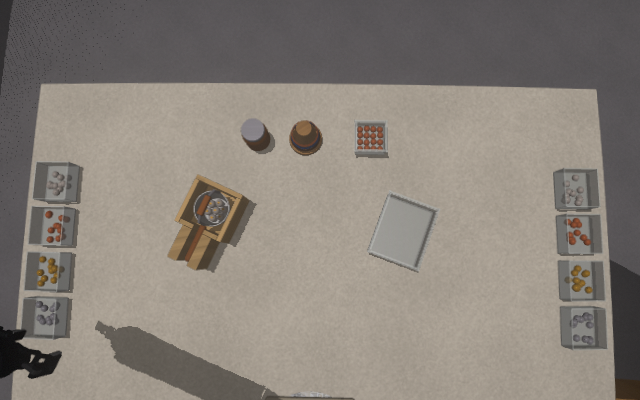

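View pics/scene0.png

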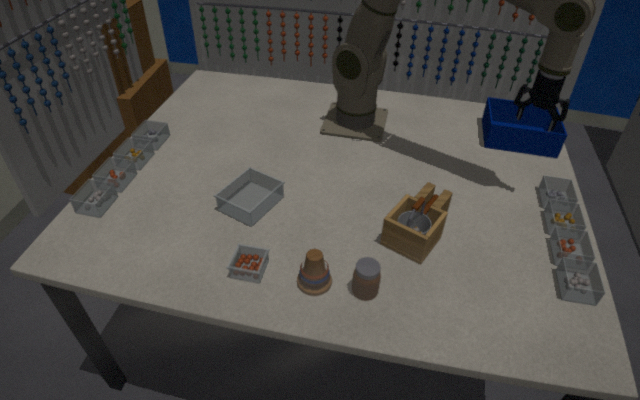

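```bash
cat > m.py <<'E'
from h import *
W=np.load('top0.npz')['W']
def box(lo,hi,z0,z1,nm):
    m=(W[...,0]>lo[0])&(W[...,0]<hi[0])&(W[...,1]>lo[1])&(W[...,1]<hi[1])&(W[...,2]>z0)&(W[...,2]<z1)
    p=W[m]; r=cv2.minAreaRect(p[:,:2].astype(np.float32)*1000)
    print(nm,len(p),'z',np.percentile(p[:,2],[2,50,98]).round(3),'rect mm',np.round(r[0],1),np.round(r[1],1),round(r[2],1)); print('   corners',cv2.boxPoints(r).round(0).tolist())
    return p
for u,v in((211,210),(403,232),(255,130),(305,135),(371,138),(205,207)): print((u,v),W[v,u].round(3))
t=W[232,403][:2]; s=W[210,211][:2]
box(t-.13,t+.13,.03,.08,'tub rim')
box(t-.13,t+.13,.05,.08,'tub rim hi')
box(s-.2,s+.2,.09,.11,'stand top')
p=box(s-.2,s+.2,.125,.16,'hoop')
for uv,nm in(((255,130),'jar'),((305,135),'cone'),((371,138),'small')):
    a=W[uv[1],uv[0]][:2]; box(a-.08,a+.08,.03,.13,nm)
E
python3 m.py
```

```text
(211, 210) [0.589 0.264 0.034]
(403, 232) [ 0.54  -0.242  0.004]
(255, 130) [0.788 0.146 0.092]
(305, 135) [0.773 0.018 0.105]
(371, 138) [ 0.792 -0.156  0.016]
(205, 207) [0.584 0.247 0.15 ]
tub rim 951 z [0.033 0.059 0.064] rect mm [ 542.9 -233.7] [139.  169.3] 70.0
   corners [[440.0, -270.0], [599.0, -328.0], [646.0, -197.0], [487.0, -139.0]]
tub rim hi 793 z [0.052 0.06  0.064] rect mm [ 542.9 -233.7] [139.  169.3] 70.0
   corners [[440.0, -270.0], [599.0, -328.0], [646.0, -197.0], [487.0, -139.0]]
stand top 1976 z [0.092 0.099 0.103] rect mm [626.5 236.6] [128.2 384.2] 65.8
   corners [[425.0, 257.0], [775.0, 99.0], [828.0, 216.0], [478.0, 374.0]]
hoop 190 z [0.126 0.146 0.15 ] rect mm [587.4 252.7] [14.8 81.1] 67.2
   corners [[547.0, 262.0], [622.0, 230.0], [628.0, 244.0], [553.0, 275.0]]
jar 657 z [0.034 0.093 0.098] rect mm [787.4 152.2] [64.2 63. ] 67.1
   corners [[746.0, 135.0], [804.0, 110.0], [829.0, 170.0], [771.0, 194.0]]
cone 612 z [0.037 0.073 0.108] rect mm [791.9  22.6] [72.6 71.6] 0.7
   corners [[755.0, 58.0], [756.0, -14.0], [829.0, -13.0], [828.0, 59.0]]
small 428 z [0.031 0.044 0.048] rect mm [ 791.1 -151.5] [88.  87.7] 89.6
   corners [[747.0, -195.0], [835.0, -196.0], [835.0, -108.0], [748.0, -107.0]]
```

```bash
cat > go.py <<'E'
import sys
from h import *
# world target x y z and tool-x yaw(deg) -> remaining delta in tool axes cm, rad
def go(x,y,z,yaw):
    s=telemetry.get_obs(); M=R.from_quat(s['ee_rot']).as_matrix()
    cur=np.degrees(np.arctan2(M[1,0],M[0,0])); dy=(yaw-cur+180)%360-180
    d=np.array([x,y,z])-s['position']
    print('t',round(s['clock'],2),'pos',np.round(s['position'],4),'yaw',round(cur,2),'tilt',M[:,2].round(3),'grip',np.round(s['grip_width'],3),'F',np.round(s['ft_force'],1),'j',np.round(s['joint_pos'],2))
    print('tool delta cm',(M.T@d*100).round(2),'turn',round(-np.radians(dy),3),'dist',round(np.linalg.norm(d)*100,1))
    yf=np.radians(yaw);A=np.array([[np.cos(yf),np.sin(yf),0],[np.sin(yf),-np.cos(yf),0],[0,0,-1]])
    print('in final axes',(A.T@d*100).round(2))
if __name__=='__main__': go(*map(float,sys.argv[1:5]))
E
python3 - <<'E'
from m import *
box(s-.15,s+.15,.141,.16,'bar')
for lo in(.135,.141):
    q=p[p[:,2]>lo]; print(len(q),q.mean(0).round(4),q[:,2].max())
m=(abs(W[...,0]-.58)<.16)&(abs(W[...,1]-.27)<.16)&(W[...,2]>.09)&(W[...,2]<.106); q=W[m]
r=cv2.fitLine(q[:,:2].astype(np.float32),cv2.DIST_HUBER,0,.01,.01).ravel(); print('stand',len(q),r)
rr=cv2.minAreaRect(q[:,:2].astype(np.float32)*1000); print(rr)
E
python3 go.py 0.587 0.253 0.19 67
```

```text
(211, 210) [0.589 0.264 0.034]
(403, 232) [ 0.54  -0.242  0.004]
(255, 130) [0.788 0.146 0.092]
(305, 135) [0.773 0.018 0.105]
(371, 138) [ 0.792 -0.156  0.016]
(205, 207) [0.584 0.247 0.15 ]
tub rim 951 z [0.033 0.059 0.064] rect mm [ 542.9 -233.7] [139.  169.3] 70.0
   corners [[440.0, -270.0], [599.0, -328.0], [646.0, -197.0], [487.0, -139.0]]
tub rim hi 793 z [0.052 0.06  0.064] rect mm [ 542.9 -233.7] [139.  169.3] 70.0
   corners [[440.0, -270.0], [599.0, -328.0], [646.0, -197.0], [487.0, -139.0]]
stand top 1976 z [0.092 0.099 0.103] rect mm [626.5 236.6] [128.2 384.2] 65.8
   corners [[425.0, 257.0], [775.0, 99.0], [828.0, 216.0], [478.0, 374.0]]
hoop 190 z [0.126 0.146 0.15 ] rect mm [587.4 252.7] [14.8 81.1] 67.2
   corners [[547.0, 262.0], [622.0, 230.0], [628.0, 244.0], [553.0, 275.0]]
jar 657 z [0.034 0.093 0.098] rect mm [787.4 152.2] [64.2 63. ] 67.1
   corners [[746.0, 135.0], [804.0, 110.0], [829.0, 170.0], [771.0, 194.0]]
cone 612 z [0.037 0.073 0.108] rect mm [791.9  22.6] [72.6 71.6] 0.7
   corners [[755.0, 58.0], [756.0, -14.0], [829.0, -13.0], [828.0, 59.0]]
small 428 z [0.031 0.044 0.048] rect mm [ 791.1 -151.5] [88.  87.7] 89.6
   corners [[747.0, -195.0], [835.0, -196.0], [835.0, -108.0], [748.0, -107.0]]
bar 141 z [0.141 0.147 0.15 ] rect mm [590.5 251.5] [14.8 50.5] 66.9
   corners [[564.0, 255.0], [611.0, 235.0], [617.0, 248.0], [570.0, 268.0]]
164 [0.5891 0.2508 0.1452] 0.15129230423785262
141 [0.5898 0.2511 0.1464] 0.15129230423785262
stand 1770 [ 0.876859   -0.48074764  0.57270217  0.2655903 ]
((549.420654296875, 271.3636474609375), (128.15879821777344, 215.312255859375), 65.70255279541016)
t 0.1 pos [0.2772 0.5598 0.2306] yaw 63.65 tilt [-0.001 -0.001 -1.   ] grip 1.002 F [-0.1  0.3  0.5] j [-1.13  0.33 -0.06  1.46  0.02  1.35 -0.09]
tool delta cm [-13.74  41.37   4.08] turn -0.058 dist 43.8
in final axes [-16.14  40.5    4.06]
```

Request:
{"fn": "servo_tool", "kwargs": {"deltas": [[[-1.2,3.7,0],-0.01,8.5],[[-1.2,3.7,0],-0.01,8.5],[[-1.2,3.7,0],-0.01,8.5],[[-1.2,3.7,0],-0.01,8.5],[[-1.2,3.7,0],-0.01,8.5],[[-1.2,3.7,0],0,8.5],[[-1.2,3.7,0],0,8.5],[[-1.2,3.7,0],0,8.5],[[-1.2,3.7,0],0,8.5],[[-1.2,3.7,0],0,8.5],[[-1.2,3.0,0],0,8.5],[[0,0,0],0,8.5]], "force": 60}}

```text
clock: 1.1
position: [0.597, 0.2636, 0.2234]
ee_rot: [0.833, 0.554, -0.006, 0.001]
ft_force: [0.2, -0.4, 0.7]
grip_width: 0.991
```

```bash
python3 go.py 0.590 0.252 0.16 66.4
```

```text
t 1.1 pos [0.597  0.2636 0.2234] yaw 67.27 tilt [-0.008 -0.008 -1.   ] grip 0.991 F [ 0.2 -0.4  0.7] j [-0.6   0.4   0.15  1.39 -0.06  1.36  0.73]
tool delta cm [-1.27 -0.16  6.36] turn 0.015 dist 6.5
in final axes [-1.34 -0.17  6.34]
```

Request:
{"fn": "servo_tool", "kwargs": {"deltas": [[[-0.4,0,2],0.015,8.5],[[-0.4,-0.1,2],0,8.5],[[-0.4,-0.1,2],0,8.5],[[0,0,0],0,8.5]]}}

```text
clock: 1.43
position: [0.5922, 0.248, 0.1604]
ee_rot: [0.839, 0.544, -0.006, 0.002]
ft_force: [-0.9, 0.2, -2.0]
grip_width: 0.994
```

```bash
python3 go.py 0.590 0.252 0.121 66.4; python3 - <<'E'
from h import *
im,d,c=shot('wrist'); cv2.imwrite('pics/w1.png',im); W=cloud(d,c)
m=(W[...,2]>.135)&(W[...,2]<.155)&(abs(W[...,0]-.59)<.06)&(abs(W[...,1]-.252)<.06)
print(m.sum()); p=W[m]; r=cv2.minAreaRect(p[:,:2].astype(np.float32)*1000);print(r,p.mean(0))
E
```

```text
t 1.43 pos [0.5922 0.248  0.1604] yaw 65.95 tilt [-0.008 -0.01  -1.   ] grip 0.994 F [-0.9  0.2 -2. ] j [-0.59  0.42  0.15  1.5  -0.06  1.24  0.73]
tool delta cm [ 0.32 -0.35  3.94] turn -0.008 dist 4.0
in final axes [ 0.28 -0.37  3.94]
3156
((589.2940063476562, 256.6778564453125), (15.028181076049805, 70.22398376464844), 66.9559097290039) [0.58522959 0.25839722 0.14853564]
```

View pics/w1.png

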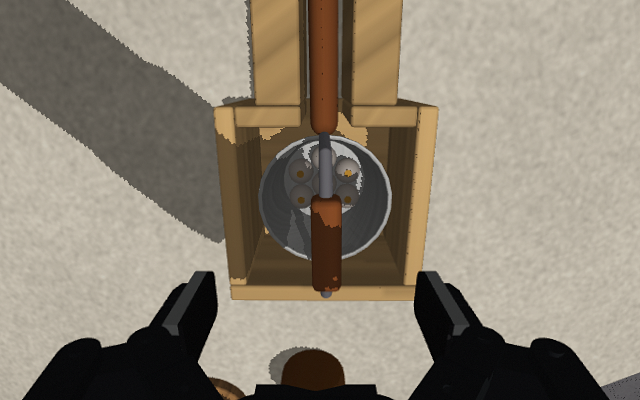

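Request:
{"fn": "servo_tool", "kwargs": {"deltas": [[[0.25,-0.2,2],-0.008,8.5],[[0.25,-0.2,1.9],0,8.5],[[0,0,0],0,4],[[0,0,0],0,3],[[0,0,0],0,0.5],[[0,0,0],0,0.5],[[0,0,0],0,0.5],[[0,0,0],0,0.5],[[0,0,0],0,0.5],[[0,0,0],0,0.5]]}}

```text
clock: 2.32
position: [0.5954, 0.2585, 0.1344]
ee_rot: [0.836, 0.549, 0.001, 0.002]
ft_force: [1.1, -0.0, -3.1]
grip_width: 0.16
```

```bash
python3 go.py 0.590 0.252 0.25 66.4
```

```text
t 2.32 pos [0.5954 0.2585 0.1344] yaw 66.55 tilt [ 0.004 -0.002 -1.   ] grip 0.16 F [ 1.1 -0.  -3.1] j [-0.59  0.45  0.15  1.52 -0.06  1.18  0.73]
tool delta cm [ -0.82  -0.18 -11.56] turn 0.003 dist 11.6
in final axes [ -0.81  -0.23 -11.56]
```

Request:
{"fn": "servo_tool", "kwargs": {"deltas": [[[0,0,0],0,2.6],[[0,0,0],0,2.6],[[0,0,0.6],0,2.6],[[0,0,0.7],0,2.6]]}}

```text
clock: 2.65
position: [0.5966, 0.2588, 0.1228]
ee_rot: [0.836, 0.549, 0.003, 0.002]
ft_force: [-0.2, 0.3, 0.1]
grip_width: 0.306
```

```bash
python3 go.py 0.592 0.253 0.121 66.4
```

```text
t 2.65 pos [0.5966 0.2588 0.1228] yaw 66.53 tilt [ 0.007 -0.001 -1.   ] grip 0.306 F [-0.2  0.3  0.1] j [-0.59  0.46  0.15  1.53 -0.07  1.15  0.73]
tool delta cm [-0.72 -0.19  0.18] turn 0.002 dist 0.8
in final axes [-0.72 -0.18  0.18]
```

Request:
{"fn": "servo_tool", "kwargs": {"deltas": [[[0,0,0],0,1],[[0,0,0],0,1],[[0,0,0],0,0.5],[[0,0,0],0,0.5],[[0,0,0],0,0.5],[[0,0,-0.5],0,0.5],[[0,0,-0.7],0,0.5],[[0,0,-1],0,0.5]], "force": 80}}

```text
clock: 3.32
position: [0.594, 0.2576, 0.141]
ee_rot: [0.836, 0.549, -0.001, 0.002]
ft_force: [-0.3, -0.1, -2.9]
grip_width: 0.16
```

```bash
python3 go.py 0.592 0.253 0.255 66.4
```

```text
t 3.32 pos [0.594  0.2576 0.141 ] yaw 66.53 tilt [ 0.    -0.005 -1.   ] grip 0.16 F [-0.3 -0.1 -2.9] j [-0.59  0.44  0.15  1.51 -0.06  1.19  0.72]
tool delta cm [ -0.55   0.02 -11.4 ] turn 0.002 dist 11.4
in final axes [ -0.5   0.  -11.4]
```

Request:
{"fn": "servo_tool", "kwargs": {"deltas": [[[0,0,-1],0,0.5],[[0,0,-1.2],0,0.5],[[0,0,-1.2],0,0.5],[[0,0,-1.2],0,0.5],[[0,0,-1.2],0,0.5],[[0,0,-1.2],0,0.5],[[0,0,-1.2],0,0.5],[[0,0,-1.2],0,0.5],[[0,0,-1],0,0.5],[[0,0,-0.6],0,0.5],[[0,0,-0.3],0,0.5],[[0,0,0],0,0.5]]}}

```text
clock: 4.32
position: [0.5952, 0.2587, 0.2752]
ee_rot: [0.836, 0.548, 0.005, 0.002]
ft_force: [-0.2, -0.4, -2.9]
grip_width: 0.157
```

```bash
python3 go.py 0.56 0.03 0.25 66.4; python3 - <<'E'
from h import *
im,d,c=shot('wrist'); cv2.imwrite('pics/w2.png',cv2.resize(im,(480,300)))
E
```

```text
t 4.32 pos [0.5952 0.2587 0.2752] yaw 66.53 tilt [ 0.01   0.001 -1.   ] grip 0.157 F [-0.2 -0.4 -2.9] j [-0.6   0.36  0.16  1.34 -0.05  1.44  0.72]
tool delta cm [-22.4    5.86   2.47] turn 0.002 dist 23.3
in final axes [-22.37   5.93   2.52]
```

View pics/w2.png

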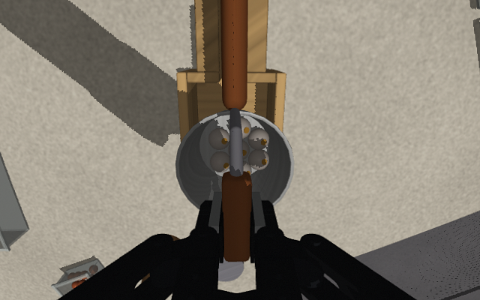

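Request:
{"fn": "servo_tool", "kwargs": {"deltas": [[[-0.7,0.2,0.2],0,0.5],[[-1.4,0.4,0.3],0,0.5],[[-2.1,0.6,0.3],0,0.5],[[-2.6,0.6,0.3],0,0.5],[[-2.7,0.7,0.3],0,0.5],[[-2.7,0.7,0.3],0,0.5],[[-2.7,0.7,0.3],0,0.5],[[-2.6,0.6,0.3],0,0.5],[[-2.1,0.6,0.2],0,0.5],[[-1.4,0.4,0],0,0.5],[[-0.8,0.2,0],0,0.5],[[-0.3,0.1,0],0,0.5]]}}

```text
clock: 5.37
position: [0.5516, 0.0175, 0.2361]
ee_rot: [0.836, 0.549, -0.004, -0.0]
ft_force: [-0.0, -0.1, -2.6]
grip_width: 0.155
```

```bash
python3 go.py 0.56 0.03 0.108 66.4
```

```text
t 5.37 pos [0.5516 0.0175 0.2361] yaw 66.55 tilt [-0.007 -0.004 -1.   ] grip 0.155 F [-0.  -0.1 -2.6] j [-0.36  0.17  0.28  1.66 -0.04  1.33  1.08]
tool delta cm [ 1.56  0.33 12.79] turn 0.003 dist 12.9
in final axes [ 1.48  0.27 12.81]
```

Request:
{"fn": "servo_tool", "kwargs": {"deltas": [[[0,0,0.7],0,0.5],[[0,0,1.2],0,0.5],[[0,0,1.6],0,0.5],[[0,0,1.6],0,0.5],[[0,0,1.6],0,0.5],[[0,0,1.5],0,0.5],[[0,0,1.1],0,0.5],[[0,0,0.7],0,0.5],[[0,0,0.4],0,0.5],[[0,0,0.2],0,0.5]]}}

```text
clock: 6.2
position: [0.5488, 0.0282, 0.1158]
ee_rot: [0.832, 0.554, -0.005, -0.003]
ft_force: [-0.0, 0.2, -3.0]
grip_width: 0.162
```

```bash
python3 go.py 0.56 0.03 0.108 66.4
```

```text
t 6.2 pos [0.5488 0.0282 0.1158] yaw 67.33 tilt [-0.012 -0.002 -1.   ] grip 0.162 F [-0.   0.2 -3. ] j [-0.36  0.27  0.26  1.8  -0.08  1.09  1.1 ]
tool delta cm [0.61 0.97 0.77] turn 0.016 dist 1.4
in final axes [0.62 0.95 0.78]
```

Request:
{"fn": "servo_tool", "kwargs": {"deltas": [[[0,0,0.3],0,0.5],[[0,0,0.3],0,0.5],[[0,0,0.2],0,0.5],[[0,0,0.2],0,0.5]]}}

```text
clock: 6.53
position: [0.5495, 0.0294, 0.1059]
ee_rot: [0.832, 0.555, -0.005, -0.002]
ft_force: [-4.4, -3.8, 21.1]
grip_width: 0.162
```

Request:
{"fn": "servo_tool", "kwargs": {"deltas": [[[0,0,-0.1],0,0.5],[[0,0,-0.1],0,2],[[0,0,0],0,4],[[0,0,0],0,5],[[0,0,-0.5],0,5],[[0,0,-2],0,6],[[0,0,-3],0,6],[[0,0,-3],0,6],[[0,0,-2],0,6],[[0,0,-1],0,6]]}}

```text
clock: 7.37
position: [0.5504, 0.0289, 0.2293]
ee_rot: [0.832, 0.555, -0.004, -0.002]
ft_force: [-0.4, -0.6, 0.2]
grip_width: 0.705
```

```bash
cat > pan.py <<'E'
from h import *
im,d,c=shot('top'); W=cloud(d,c); np.savez('top1.npz',W=W,im=im)
m=(abs(W[...,0]-.54)<.16)&(abs(W[...,1]-.04)<.13)
b=m&(W[...,2]>.115)&(W[...,2]<.14)
r=cv2.minAreaRect(W[b][:,:2].astype(np.float32)*1000); print('bar',b.sum(),r,np.percentile(W[b][:,2],[5,50,95]).round(3))
s=m&(W[...,2]>.045)&(W[...,2]<.075); q=W[s]
ax=np.array([-.913,.408]); r0=np.array(r[0])/1000; t=(q[:,:2]-r0)@ax; q=q[(t>.055)&(t<.15)]
print('stick',len(q),q.mean(0).round(4),np.percentile(q[:,2],[5,50,95]).round(3),cv2.minAreaRect(q[:,:2].astype(np.float32)*1000),cv2.fitLine(q[:,:2].astype(np.float32),cv2.DIST_HUBER,0,.01,.01).ravel())
cv2.imwrite('pics/t1.png',cv2.resize(im[120:300,200:460],None,fx=3,fy=3))
E
python3 pan.py; python3 go.py 0.45 0.07 0.035 66.4
```

```text
t 7.42 pos [0.5511 0.029  0.2308] yaw 67.35 tilt [-0.008 -0.001 -1.   ] grip 0.704 F [0.2 0.3 1.9] j [-0.37  0.17  0.27  1.67 -0.05  1.32  1.08]
tool delta cm [ -0.04 -10.78  19.65] turn 0.017 dist 22.4
in final axes [ -0.29 -10.91  19.58]Traceback (most recent call last):
  File "pan.py", line 5, in <module>
    r=cv2.minAreaRect(W[b][:,:2].astype(np.float32)*1000); print('bar',b.sum(),r,np.percentile(W[b][:,2],[5,50,95]).round(3))
                                                                                 ~~~~~~~~~~~~~^^^^^^^^^^^^^^^^^^^^^
    return _quantile_unchecked(
        a, q, axis, out, overwrite_input, method, keepdims, weights)
    return _ureduce(a,
                    func=_quantile_ureduce_func,
    ...<5 lines>...
                    overwrite_input=overwrite_input,
                    method=method)
    r = func(a, **kwargs)
    result = _quantile(arr,
                       quantiles=q,
    ...<2 lines>...
                       out=out,
                       weights=wgt)
    slices_having_nans = np.isnan(arr[-1, ...])
                                  ~~~^^^^^^^^^
IndexError: index -1 is out of bounds for axis 0 with size 0
```

```bash
cat > wp.py <<'E'
import sys
from h import *
im,d,c=shot('wrist'); W=cloud(d,c); cv2.imwrite('pics/%s.png'%sys.argv[1],cv2.resize(im,(480,300)))
m=(abs(W[...,0]-.5)<.2)&(abs(W[...,1]-.05)<.15)
hsv=cv2.cvtColor(im,cv2.COLOR_BGR2HSV); wood=(hsv[...,1]>110)&(hsv[...,0]<18)
for nm,lo,hi in(('bar',.12,.14),('stick',.045,.08)):
    q=W[m&wood&(W[...,2]>lo)&(W[...,2]<hi)]
    if len(q)<30: print(nm,len(q)); continue
    print(nm,len(q),'z',np.percentile(q[:,2],[5,50,95]).round(3),[np.round(v,1) for v in cv2.minAreaRect(q[:,:2].astype(np.float32)*1000)],cv2.fitLine(q[:,:2].astype(np.float32),cv2.DIST_HUBER,0,.01,.01).ravel().round(4))
q=W[(W[...,2]<.02)&(W[...,2]>-.02)]; print('counter z',np.median(q[:,2]))
E
python3 wp.py w3
```

```text
bar 1332 z [0.129 0.131 0.132] [array([542.6,  28.3]), array([14.3, 49.1]), np.float64(67.5)] [ 0.9251 -0.3797  0.5412  0.0291]
stick 3448 z [0.052 0.06  0.075] [array([527.3, 121.3]), array([239.3,  88.4]), np.float64(39.0)] [0.757  0.6534 0.4946 0.1011]
counter z -0.0015573584300990987
```

View pics/w3.png

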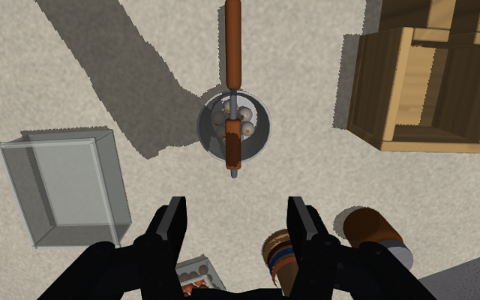

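Request:
{"fn": "servo_tool", "kwargs": {"deltas": [[[0,-2,0],0,6],[[0,-2.5,0],0,6],[[-0.1,-2.5,0],0,6],[[-0.1,-2,0],0,6],[[-0.1,-1,1],0,6],[[0,-0.5,2.5],0,6],[[0,0,2.5],0,6],[[0,0,2],0,6],[[0,0,1],0,6]]}}

```text
clock: 8.22
position: [0.4433, 0.0676, 0.1282]
ee_rot: [0.832, 0.555, -0.007, -0.003]
ft_force: [-0.8, 0.1, 0.9]
grip_width: 0.702
```

```bash
python3 go.py 0.447 0.068 0.035 67.5;python3 wp.py w4
```

```text
t 8.22 pos [0.4433 0.0676 0.1282] yaw 67.42 tilt [-0.015 -0.003 -1.   ] grip 0.702 F [-0.8  0.1  0.9] j [-0.45  0.04  0.2   2.03 -0.01  1.08  0.93]
tool delta cm [0.25 0.44 9.31] turn -0.001 dist 9.3
in final axes [0.17 0.32 9.32]
bar 1
stick 5174 z [0.051 0.061 0.075] [array([503.6, 128.4]), array([198.9, 102.4]), np.float64(54.0)] [0.7546 0.6562 0.4983 0.1167]
counter z -0.0007761554225702982
```

Request:
{"fn": "servo_tool", "kwargs": {"deltas": [[[0.1,0.2,1.5],0,6],[[0.1,0.2,2],0,6],[[0,0,2],0,6],[[0,0,2],0,6],[[0,0,1.1],0,6],[[0,0,0.4],0,6],[[0,0,0],0,6]]}}

```text
clock: 8.85
position: [0.442, 0.0663, 0.0294]
ee_rot: [0.832, 0.555, -0.012, -0.004]
ft_force: [0.2, 0.2, -0.0]
grip_width: 0.702
```

```bash
python3 go.py 0.447 0.068 0.035 67.5;python3 wp.py w5
```

```text
t 8.85 pos [0.442  0.0663 0.0294] yaw 67.42 tilt [-0.024 -0.006 -1.   ] grip 0.702 F [ 0.2  0.2 -0. ] j [-0.43  0.19  0.2   2.11 -0.05  0.86  0.97]
tool delta cm [ 0.34  0.39 -0.57] turn -0.001 dist 0.8
in final axes [ 0.35  0.4  -0.56]
bar 0
stick 7576 z [0.058 0.063 0.064] [array([446.2,  68.2]), array([66.3, 58.5]), np.float64(17.2)] [ 0.9232 -0.3844  0.4389  0.0713]
counter z 0.0009953265842350782
```

Request:
{"fn": "servo_tool", "kwargs": {"deltas": [[[0.2,0.2,-0.3],0,6],[[0.15,0.15,-0.2],0,5],[[0,0,0],0,3],[[0,0,0],0,2],[[0,0,0],0,0.5],[[0,0,0],0,0.5],[[0,0,0],0,0.5],[[0,0,0],0,0.5]], "force": 60}}

```text
clock: 9.57
position: [0.4499, 0.0689, 0.0391]
ee_rot: [0.832, 0.555, -0.008, -0.003]
ft_force: [-0.5, 0.3, -1.4]
grip_width: 0.189
```

```bash
python3 go.py 0.447 0.068 0.035 67.5
```

```text
t 9.57 pos [0.4499 0.0689 0.0391] yaw 67.38 tilt [-0.018 -0.004 -1.   ] grip 0.189 F [-0.5  0.3 -1.4] j [-0.44  0.19  0.2   2.09 -0.05  0.88  0.97]
tool delta cm [-0.19 -0.22  0.42] turn -0.002 dist 0.5
in final axes [-0.19 -0.23  0.41]
```

Request:
{"fn": "servo_tool", "kwargs": {"deltas": [[[0,0,0],0,0.5],[[0,0.5,-1.1],0,0.5],[[0,0.6,-1.1],0,0.5],[[0,0.7,-1.0],0,0.5],[[0,0,0],0,0.5]], "force": 20}}

```text
clock: 9.98
position: [0.465, 0.0619, 0.07]
ee_rot: [0.832, 0.555, -0.011, -0.004]
ft_force: [0.8, -0.1, -2.8]
grip_width: 0.187
```

```bash
python3 go.py 0.447 0.068 0.035 67.5; cat > tl.py <<'E'
import sys
from h import *
# stick slope from wrist depth: brown pixels within 2.5 cm of the stick plane through the grasp line
def run(nm):
    s=telemetry.get_obs(); M=R.from_quat(s['ee_rot']).as_matrix(); im,d,c=shot('wrist'); W=cloud(d,c)
    cv2.imwrite('pics/%s.png'%nm,cv2.resize(im,(480,300)))
    T=(W-s['position'])@M; hsv=cv2.cvtColor(im,cv2.COLOR_BGR2HSV)
    k=(hsv[...,1]>110)&(hsv[...,0]<18)&(abs(T[...,0])<.012)&(abs(T[...,1])<.09)&(T[...,2]>-.06)&(T[...,2]<.2)
    q=T[k]; print('n',len(q))
    for lo in np.arange(-.09,.09,.015):
        g=q[(q[:,1]>=lo)&(q[:,1]<lo+.015)]
        if len(g)>15: print('y %.3f z %.3f (%d)'%(g[:,1].mean(),np.median(g[:,2]),len(g)))
run(sys.argv[1])
E
python3 tl.py w6
```

```text
t 9.98 pos [0.465  0.0619 0.07  ] yaw 67.43 tilt [-0.023 -0.005 -1.   ] grip 0.187 F [ 0.8 -0.1 -2.8] j [-0.42  0.17  0.21  2.03 -0.04  0.97  0.99]
tool delta cm [-0.08 -1.83  3.54] turn -0.001 dist 4.0
in final axes [-0.12 -1.9   3.5 ]
n 7946
y -0.037 z -0.022 (1793)
y -0.023 z -0.023 (1547)
y -0.008 z -0.023 (1324)
y 0.007 z -0.023 (1173)
y 0.022 z -0.022 (1108)
y 0.037 z -0.022 (967)
y 0.046 z -0.019 (34)
```

View pics/w6.png

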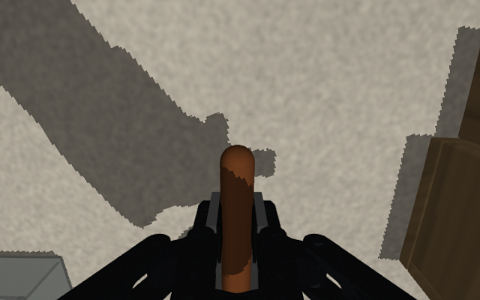

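Request:
{"fn": "servo_tool", "kwargs": {"deltas": [[[0,0,0],0,0.5],[[0,0,-0.6],0,0.5],[[0,0,-1.2],0,0.5],[[-0.3,0.2,-1.6],0,0.5],[[-0.7,0.4,-1.8],0,0.5],[[-1.2,0.7,-1.8],0,0.5],[[-1.7,1.0,-1.6],0,0.5],[[-2.2,1.3,-1.2],0,0.5],[[-2.5,1.5,-0.8],0,0.5],[[-2.5,1.5,-0.4],0,0.5],[[-2.5,1.5,0],0,0.5],[[-2.5,1.5,0],0,0.5]], "force": 100}}

```text
clock: 11.03
position: [0.4872, -0.1206, 0.1792]
ee_rot: [0.827, 0.562, -0.018, -0.009]
ft_force: [-0.2, 0.4, -3.3]
grip_width: 0.175
```

```bash
python3 go.py 0.505 -0.220 0.19 67.5
```

```text
t 11.03 pos [ 0.4872 -0.1206  0.1792] yaw 68.44 tilt [-0.04  -0.006 -0.999] grip 0.175 F [-0.2  0.4 -3.3] j [-0.22  0.12  0.39  1.84 -0.04  1.23  1.38]
tool delta cm [-8.61  5.27 -1.09] turn 0.016 dist 10.2
in final axes [-8.5   5.45 -1.08]
```

Request:
{"fn": "servo_tool", "kwargs": {"deltas": [[[-2.1,1.3,-0.2],0.01,0.5],[[-1.8,1.1,-0.2],0,0.5],[[-1.5,0.9,-0.2],0,0.5],[[-1.2,0.7,-0.2],0,0.5],[[-0.8,0.5,-0.2],0,0.5],[[-0.5,0.3,0],0,0.5],[[-0.2,0.1,0],0,0.5],[[0,0,0],0,0.5]]}}

```text
clock: 11.7
position: [0.4985, -0.2232, 0.187]
ee_rot: [0.832, 0.555, -0.021, -0.011]
ft_force: [-0.0, -0.6, -2.8]
grip_width: 0.173
```

```bash
python3 go.py 0.505 -0.220 0.19 67.5
```

```text
t 11.7 pos [ 0.4985 -0.2232  0.187 ] yaw 67.47 tilt [-0.047 -0.006 -0.999] grip 0.173 F [-0.  -0.6 -2.8] j [-0.08  0.23  0.47  1.72 -0.08  1.26  1.58]
tool delta cm [ 0.54  0.46 -0.33] turn -0.001 dist 0.8
in final axes [ 0.55  0.48 -0.3 ]
```

Request:
{"fn": "servo_tool", "kwargs": {"deltas": [[[0.2,0.3,0],0,0.5],[[0.3,0.2,0],0,0.5],[[0,0,0],0,1.6],[[0,0,0],0,1.6],[[0,0,0],0,1.6]], "force": 20}}

```text
clock: 12.12
position: [0.5062, -0.2159, 0.186]
ee_rot: [0.83, 0.557, -0.021, -0.012]
ft_force: [-0.4, -0.8, -2.3]
grip_width: 0.188
```

```bash
python3 go.py 0.505 -0.220 0.19 67.5; python3 tl.py w7
```

```text
t 12.12 pos [ 0.5062 -0.2159  0.186 ] yaw 67.77 tilt [-0.048 -0.004 -0.999] grip 0.188 F [-0.4 -0.8 -2.3] j [-0.09  0.24  0.46  1.71 -0.09  1.26  1.58]
tool delta cm [-0.43  0.03 -0.4 ] turn 0.005 dist 0.6
in final axes [-0.42  0.05 -0.4 ]
n 7939
y -0.037 z -0.023 (1643)
y -0.023 z -0.024 (1574)
y -0.008 z -0.024 (1343)
y 0.007 z -0.024 (1204)
y 0.022 z -0.023 (1094)
y 0.037 z -0.023 (982)
y 0.046 z -0.022 (99)
```

Request:
{"fn": "servo_tool", "kwargs": {"deltas": [[[0,0,0],0,1.63],[[0,0,0],0,1.66],[[0,0,0],0,1.66]]}}

```text
clock: 12.42
position: [0.5061, -0.2157, 0.186]
ee_rot: [0.83, 0.557, -0.021, -0.012]
ft_force: [-0.4, 0.1, -2.5]
grip_width: 0.195
```

```bash
python3 go.py 0.505 -0.220 0.19 67.5; python3 tl.py w7
```

```text
t 12.42 pos [ 0.5061 -0.2157  0.186 ] yaw 67.79 tilt [-0.048 -0.004 -0.999] grip 0.195 F [-0.4  0.1 -2.5] j [-0.09  0.24  0.46  1.71 -0.09  1.26  1.58]
tool delta cm [-0.45  0.04 -0.39] turn 0.005 dist 0.6
in final axes [-0.44  0.06 -0.4 ]
n 7999
y -0.037 z -0.023 (1652)
y -0.023 z -0.024 (1567)
y -0.008 z -0.024 (1381)
y 0.007 z -0.024 (1211)
y 0.022 z -0.023 (1105)
y 0.037 z -0.023 (963)
y 0.046 z -0.022 (120)
```

Request:
{"fn": "servo_tool", "kwargs": {"deltas": [[[0,0,0],0,1.69],[[0,0,0],0,1.71],[[0,0,0],0,1.71]]}}

```text
clock: 12.72
position: [0.5064, -0.216, 0.1863]
ee_rot: [0.83, 0.557, -0.021, -0.011]
ft_force: [0.7, -1.0, -2.6]
grip_width: 0.202
```

```bash
python3 go.py 0.505 -0.220 0.19 67.5; python3 tl.py w7
```

```text
t 12.72 pos [ 0.5064 -0.216   0.1863] yaw 67.76 tilt [-0.047 -0.004 -0.999] grip 0.202 F [ 0.7 -1.  -2.6] j [-0.09  0.24  0.46  1.71 -0.09  1.26  1.58]
tool delta cm [-0.43  0.01 -0.36] turn 0.005 dist 0.6
in final axes [-0.42  0.03 -0.37]
n 5733
y -0.036 z -0.037 (1771)
y -0.023 z -0.035 (1258)
y -0.008 z -0.027 (933)
y 0.007 z -0.019 (718)
y 0.022 z -0.011 (561)
y 0.037 z -0.003 (421)
y 0.048 z 0.001 (71)
```

Request:
{"fn": "servo_tool", "kwargs": {"deltas": [[[-0.1,0,0],0,1.71],[[-0.2,0,0],0,1.71],[[-0.1,0,0],0,1.71]]}}

```text
clock: 13.02
position: [0.5045, -0.2198, 0.1862]
ee_rot: [0.83, 0.557, -0.021, -0.012]
ft_force: [-0.3, -0.3, -2.9]
grip_width: 0.204
```

```bash
python3 go.py 0.505 -0.220 0.19 67.5; python3 tl.py w7
```

```text
t 13.02 pos [ 0.5045 -0.2198  0.1862] yaw 67.78 tilt [-0.048 -0.004 -0.999] grip 0.204 F [-0.3 -0.3 -2.9] j [-0.08  0.24  0.47  1.71 -0.09  1.26  1.58]
tool delta cm [-0.01  0.04 -0.38] turn 0.005 dist 0.4
in final axes [ 0.    0.06 -0.38]
n 3336
y -0.033 z -0.045 (1221)
y -0.025 z -0.047 (1307)
y -0.008 z -0.031 (363)
y 0.007 z -0.016 (237)
y 0.022 z -0.000 (157)
y 0.033 z 0.011 (51)
```

Request:
{"fn": "servo_tool", "kwargs": {"deltas": [[[0,0,0.4],0,1.71],[[0,0,0.4],0,1.71],[[0,0,0.4],0,1.71],[[0,0,0.4],0,1.71],[[0,0,0],0,1.71]]}}

```text
clock: 13.48
position: [0.5035, -0.2202, 0.1684]
ee_rot: [0.83, 0.557, -0.021, -0.012]
ft_force: [-0.1, -0.4, -1.8]
grip_width: 0.198
```

```bash
python3 go.py 0.505 -0.220 0.19 67.5; python3 tl.py w7
```

```text
t 13.48 pos [ 0.5035 -0.2202  0.1684] yaw 67.74 tilt [-0.048 -0.004 -0.999] grip 0.198 F [-0.1 -0.4 -1.8] j [-0.08  0.25  0.46  1.73 -0.1   1.23  1.59]
tool delta cm [ 0.03  0.04 -2.17] turn 0.004 dist 2.2
in final axes [ 0.08  0.13 -2.16]
n 3329
y -0.033 z -0.045 (1193)
y -0.025 z -0.048 (1330)
y -0.008 z -0.032 (356)
y 0.007 z -0.016 (244)
y 0.022 z -0.001 (155)
y 0.033 z 0.011 (51)
```

Request:
{"fn": "servo_tool", "kwargs": {"deltas": [[[0,0,0],0,1.73],[[0,0,0],0,1.74],[[0,0,0],0,1.74],[[0,0,0],0,1.74]]}}

```text
clock: 13.87
position: [0.5039, -0.2202, 0.169]
ee_rot: [0.83, 0.557, -0.021, -0.011]
ft_force: [0.2, 0.0, -2.6]
grip_width: 0.202
```

```bash
python3 go.py 0.505 -0.220 0.19 67.5; python3 tl.py w7
```

```text
t 13.87 pos [ 0.5039 -0.2202  0.169 ] yaw 67.76 tilt [-0.047 -0.004 -0.999] grip 0.202 F [ 0.2  0.  -2.6] j [-0.08  0.25  0.46  1.73 -0.1   1.23  1.59]
tool delta cm [ 0.02  0.01 -2.11] turn 0.004 dist 2.1
in final axes [ 0.06  0.09 -2.1 ]
n 3329
y -0.033 z -0.045 (1206)
y -0.025 z -0.047 (1316)
y -0.008 z -0.032 (361)
y 0.007 z -0.016 (244)
y 0.022 z -0.001 (155)
y 0.033 z 0.011 (47)
```

Request:
{"fn": "servo_tool", "kwargs": {"deltas": [[[0,0,0],0,1.76],[[0,0,0],0,1.78],[[0,0,0],0,1.78]]}}

```text
clock: 14.17
position: [0.5043, -0.2204, 0.1694]
ee_rot: [0.83, 0.557, -0.02, -0.011]
ft_force: [0.7, -0.5, -3.0]
grip_width: 0.209
```

```bash
python3 go.py 0.505 -0.220 0.19 67.5; python3 tl.py w7
```

```text
t 14.17 pos [ 0.5043 -0.2204  0.1694] yaw 67.76 tilt [-0.046 -0.005 -0.999] grip 0.209 F [ 0.7 -0.5 -3. ] j [-0.08  0.25  0.46  1.73 -0.1   1.23  1.59]
tool delta cm [ 0.01 -0.04 -2.06] turn 0.005 dist 2.1
in final axes [ 0.06  0.05 -2.06]
n 2502
y -0.022 z -0.049 (2333)
y -0.011 z -0.031 (146)
```

Request:
{"fn": "servo_tool", "kwargs": {"deltas": [[[0,0,0.5],0,1.79],[[0,0,0.5],0,1.8],[[0,0,0.3],0,1.8],[[0,0,0],0,1.8]]}}

```text
clock: 14.55
position: [0.5042, -0.2206, 0.1559]
ee_rot: [0.83, 0.557, -0.02, -0.01]
ft_force: [-0.3, 0.0, -1.2]
grip_width: 0.211
```

```bash
python3 go.py 0.505 -0.220 0.19 67.5; python3 tl.py w7
```

```text
t 14.55 pos [ 0.5042 -0.2206  0.1559] yaw 67.76 tilt [-0.044 -0.005 -0.999] grip 0.211 F [-0.3  0.  -1.2] j [-0.08  0.26  0.46  1.75 -0.1   1.2   1.59]
tool delta cm [ 0.01 -0.09 -3.41] turn 0.005 dist 3.4
in final axes [ 0.08  0.05 -3.41]
n 3266
y -0.015 z -0.029 (73)
y -0.009 z -0.031 (2764)
y 0.003 z 0.039 (258)
y 0.086 z 0.065 (171)
```

View pics/w7.png

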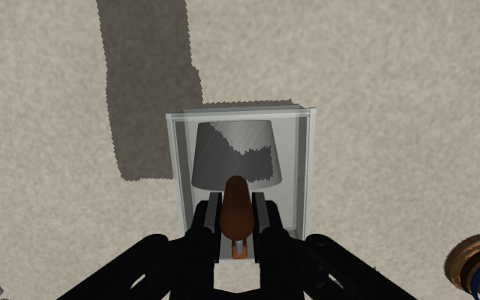

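Request:
{"fn": "servo_tool", "kwargs": {"deltas": [[[0,0,0],0,0.5],[[0,0,0],0,0.5]], "force": 40}}

```text
clock: 14.77
position: [0.5044, -0.2208, 0.1563]
ee_rot: [0.83, 0.557, -0.02, -0.01]
ft_force: [-0.5, -0.1, -0.7]
grip_width: 0.197
```

```bash
cat > sc.py <<'E'
import sys
from h import *
im,d,c=shot('scene'); W=cloud(d,c); np.savez('sc.npz',W=W,im=im)
cv2.imwrite('pics/%s.png'%sys.argv[1],cv2.resize(im[100:250,180:330],None,fx=4,fy=4,interpolation=cv2.INTER_CUBIC))
s=telemetry.get_obs();print(np.round(s['position'],3),np.round(s['ft_force'],1),s['grip_width'])
E
python3 sc.py s2
```

```text
[ 0.504 -0.221  0.156] [ 0.3 -0.4 -0.5] 0.19529592721657202
```

View pics/s2.png

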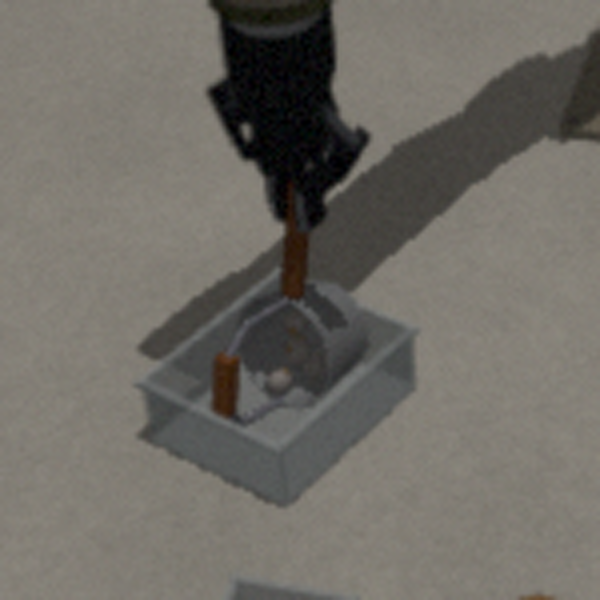

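Request:
{"fn": "servo_tool", "kwargs": {"deltas": [[[0,0,0],0,1.7],[[0,0.5,0.1],0,1.7],[[0,0.8,0],0,1.7],[[0,0.8,0],0,1.7],[[0,0.8,0.1],0,1.7],[[0,0.5,0],0,1.7]], "force": 20}}

```text
clock: 15.32
position: [0.5376, -0.2347, 0.1583]
ee_rot: [0.83, 0.557, -0.018, -0.01]
ft_force: [-2.6, 1.5, 0.7]
grip_width: 0.202
```

```bash
python3 sc.py s3; cat > an.py <<'E'
from h import *
D=np.load('sc.npz'); W=D['W']; im=D['im']; hsv=cv2.cvtColor(im,cv2.COLOR_BGR2HSV)
ax=np.array([.924,-.383,0]); o=np.array([.543,-.234,0])
m=(np.linalg.norm(W[...,:2]-o[:2],axis=-1)<.16)
q=W[m&(hsv[...,1]>110)&(hsv[...,0]<18)&(W[...,2]<.16)]
T=np.c_[(q-o)@ax,(q-o)@np.array([.383,.924,0]),q[:,2]]
# stick = high part, bar = low front part
for nm,k in(('stick',(T[:,2]>.08)&(T[:,0]<.05)),('bar',(T[:,2]<.09)&(T[:,0]>.03))):
    g=T[k]
    if len(g)<8: print(nm,len(g)); continue
    v=np.linalg.svd(g-g.mean(0))[2][0]; print(nm,len(g),g.mean(0).round(3),'dir',(v*np.sign(v[2])).round(2),'tilt',np.degrees(np.arctan2(v[2]*np.sign(v[2]),-v[0]*np.sign(v[2]))).round(1))
rim=W[m&(W[...,2]>.052)&(W[...,2]<.066)]; r=cv2.minAreaRect(rim[:,:2].astype(np.float32)*1000); print('tubrim',np.round(r[0],0),np.round(r[1],0),round(r[2],1))
E
python3 an.py
```

```text
[ 0.538 -0.235  0.158] [-1.6  0.6  4.4] 0.20428518151653982
stick 66 [-0.002  0.001  0.126] dir [-0.03  0.02  1.  ] tilt 88.3
bar 40 [0.068 0.002 0.066] dir [ 0.15 -0.19  0.97] tilt 98.6
tubrim [ 545. -233.] [142. 172.] 69.7
```

Request:
{"fn": "servo_tool", "kwargs": {"deltas": [[[0,0,0],0,0.5],[[0,0,0],0,0.5],[[0,0,-0.5],0,0.5],[[0,-0.8,-0.3],0,0.5],[[0,-0.8,0],0,0.5],[[0,0,0],0,0.5]], "force": 100}}

```text
clock: 15.87
position: [0.5218, -0.228, 0.1664]
ee_rot: [0.83, 0.557, -0.019, -0.01]
ft_force: [-0.2, -0.2, -2.9]
grip_width: 0.179
```

```bash
python3 sc.py s4;python3 an.py
```

```text
[ 0.522 -0.228  0.166] [ 0.3 -1.1 -1.8] 0.17802432623371994
stick 72 [-0.014  0.001  0.131] dir [-0.68 -0.02  0.73] tilt 46.9
bar 73 [0.053 0.002 0.066] dir [-0.03 -0.02  1.  ] tilt 88.3
tubrim [ 544. -233.] [143. 171.] 70.7
```

View pics/s4.png

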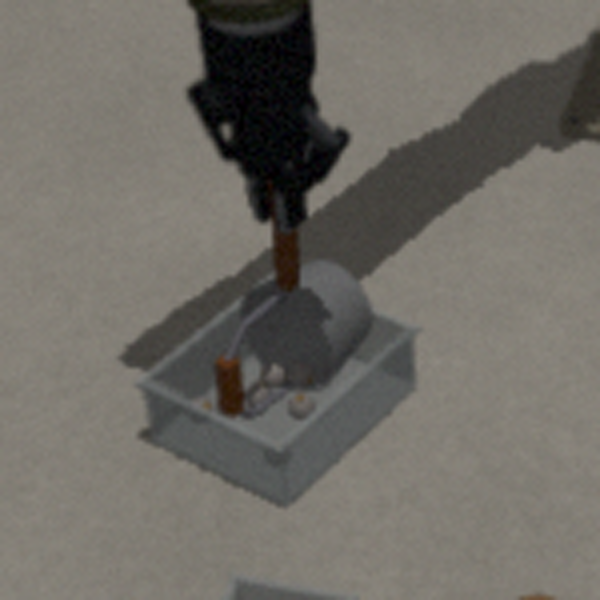

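Request:
{"fn": "servo_tool", "kwargs": {"deltas": [[[0,0,0.5],0,0.5],[[0,0,0.4],0,1.65],[[0,0,0.1],0,1.7],[[0,0.7,0.1],0,1.7],[[0,0.8,0.1],0,1.7],[[0,0.8,0.1],0,1.7],[[0,0.8,0.1],0,1.7],[[0,0.5,0.1],0,1.7]], "force": 20}}

```text
clock: 16.58
position: [0.5589, -0.2438, 0.1588]
ee_rot: [0.83, 0.557, -0.014, -0.006]
ft_force: [-1.4, -0.1, 6.1]
grip_width: 0.201
```

```bash
python3 sc.py s5;python3 an.py
```

```text
[ 0.56  -0.244  0.159] [-3.6  2.4 12.6] 0.19945430466951483
stick 54 [0.008 0.002 0.129] dir [0.13 0.09 0.99] tilt 97.2
bar 35 [0.064 0.003 0.058] dir [ 0.41 -0.17  0.9 ] tilt 114.5
tubrim [ 544. -234.] [143. 172.] 70.1
```

Request:
{"fn": "servo_tool", "kwargs": {"deltas": [[[0,0,0],0,0.5],[[0,0,0],0,0.5],[[0,0,-0.7],0,0.5],[[0,-0.3,-1.0],0,0.5],[[0,-0.6,-0.5],0,0.5],[[0.6,-0.3,0],0,0.5],[[-0.8,0,0],0,0.5],[[0.8,0,0],0,0.5],[[-0.8,0,0],0,0.5],[[0.4,0,0],0,0.5],[[0,0,0],0,0.5]], "force": 100}}

```text
clock: 17.55
position: [0.5493, -0.2374, 0.1828]
ee_rot: [0.83, 0.557, -0.013, -0.005]
ft_force: [2.5, 1.2, -3.8]
grip_width: 0.181
```

```bash
python3 sc.py s6;python3 an.py
```

```text
[ 0.549 -0.238  0.183] [ 0.5 -0.9 -1.6] 0.18475291178268113
stick 44 [-0.     0.003  0.141] dir [-0.61 -0.05  0.79] tilt 52.4
bar 51 [0.054 0.006 0.069] dir [0.2  0.01 0.98] tilt 101.3
tubrim [ 542. -231.] [142. 172.] 68.3
```

View pics/s6.png

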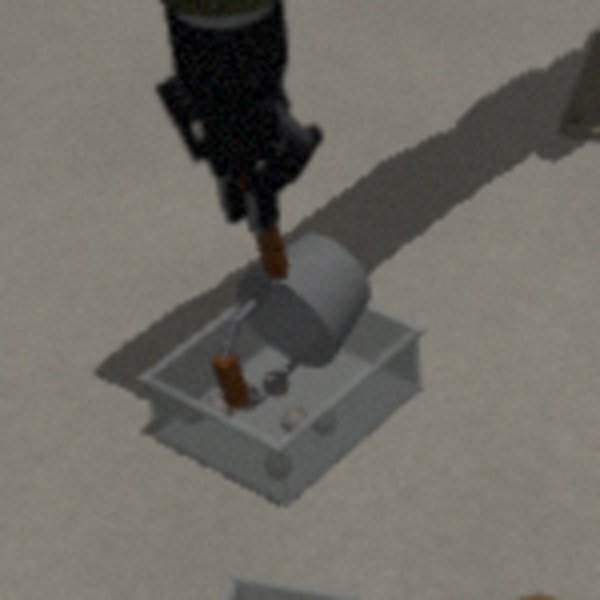

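Request:
{"fn": "servo_tool", "kwargs": {"deltas": [[[0,0,0],0.12,0.5],[[0,0,0],-0.12,0.5],[[0,-0.8,0],-0.12,0.5],[[0,0.5,0],0.12,0.5],[[0,-0.8,0],0,0.5],[[0,0.4,0],0,0.5],[[0,0,-1],0,0.5],[[0,-0.5,-1.5],0,0.5],[[0,-0.5,-1.5],0,0.5],[[0,-0.5,-1.5],0,0.5],[[0,-0.3,-0.5],0,0.5],[[0,0,0],0,0.5]]}}

```text
clock: 18.6
position: [0.5258, -0.2274, 0.2466]
ee_rot: [0.831, 0.556, -0.015, -0.007]
ft_force: [0.2, -0.3, -2.5]
grip_width: 0.184
```

```bash
python3 - <<'E'
from h import *
F=[]
for i in range(8):
    im,d=eyes.camera('scene'); F.append(telemetry.get_obs()['ft_force'])
W=cloud(d,eyes.calibration('scene')); np.savez('sc.npz',W=W,im=im)
print('F',np.mean(F,0).round(2),np.std(F,0).round(2)); s=telemetry.get_obs(); print(s['position'].round(3) if hasattr(s['position'],'round') else s['position'])
a=cv2.resize(im[120:240,190:310],(400,400),interpolation=cv2.INTER_CUBIC)
it,dt=eyes.camera('top'); Wt=cloud(dt,eyes.calibration('top')); np.savez('tp.npz',W=Wt,im=it)
b=cv2.resize(it[175:295,345:465],(400,400),interpolation=cv2.INTER_CUBIC)
cv2.imwrite('pics/c1.png',np.clip(np.hstack([a,b])*1.6,0,255).astype(np.uint8))
E
python3 an.py
```

```text
F [ 0.2   0.28 -2.01] [0.46 0.52 0.61]
[ 0.525 -0.227  0.244]
stick 76 [0.027 0.005 0.133] dir [ 0.18 -0.02  0.98] tilt 100.3
bar 0
tubrim [ 530. -230.] [143. 174.] 72.4
```

View pics/c1.png

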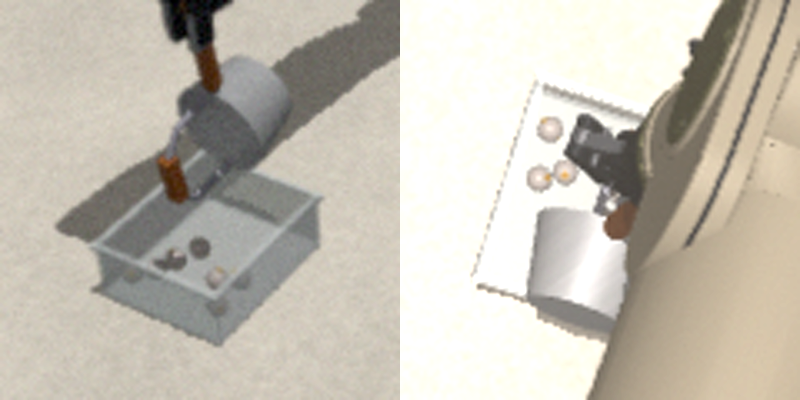

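Request:
{"fn": "servo_tool", "kwargs": {"deltas": [[[0.5,0,-0.3],0,0.5],[[1.5,-0.1,0],0,0.5],[[2.5,-0.2,0],0,0.5],[[2.8,-0.3,0],0,0.5],[[2.8,-0.3,0],0,0.5],[[2.8,-0.3,0],0,0.5],[[2.8,-0.3,0],0,0.5],[[2.7,-0.3,0],0,0.5],[[2.3,-0.2,0],0,0.5],[[1.6,0,0],0,0.5],[[0.9,0,0],0,0.5],[[0.3,0,0],0,0.5]]}}

```text
clock: 20.05
position: [0.6004, 0.01, 0.2437]
ee_rot: [0.832, 0.554, -0.017, -0.008]
ft_force: [-0.3, -0.4, -2.5]
grip_width: 0.186
```

```bash
python3 go.py 0.60 0.0 0.14 67.5; cat > tub.py <<'E'
from h import *
im,d=eyes.camera('top'); W=cloud(d,eyes.calibration('top')); np.savez('tp.npz',W=W,im=im)
o=np.array([.543,-.234]); a=np.array([.94,-.342]); b=np.array([.342,.94])
X=(W[...,:2]-o)@a; Y=(W[...,:2]-o)@b
k=((abs(X)<.076)&(abs(Y)<.061)&(W[...,2]>.012)&(W[...,2]<.045)).astype(np.uint8)
n,l,st,ce=cv2.connectedComponentsWithStats(k,connectivity=4)
for i in range(1,n):
    if st[i,4]>5: print('blob',st[i,4],'tub xy',X[l==i].mean().round(3),Y[l==i].mean().round(3),'zmax',W[...,2][l==i].max().round(3))
rim=W[(np.hypot(X,Y)<.14)&(W[...,2]>.05)&(W[...,2]<.066)]; r=cv2.minAreaRect(rim[:,:2].astype(np.float32)*1000); print('tubrim',np.round(r[0],0),np.round(r[1],0),round(r[2],1))
cv2.imwrite('pics/tubc.png',cv2.resize(im[175:295,345:465],(500,500),interpolation=cv2.INTER_CUBIC))
E
python3 tub.py
```

```text
t 20.05 pos [0.6004 0.01   0.2437] yaw 67.33 tilt [-0.037 -0.006 -0.999] grip 0.186 F [-0.3 -0.4 -2.5] j [-0.36  0.3   0.33  1.49 -0.09  1.4   1.15]
tool delta cm [-0.73  0.68 10.37] turn -0.003 dist 10.4
in final axes [-0.93  0.35 10.37]
blob 276 tub xy 0.039 -0.026 zmax 0.045
blob 49 tub xy 0.032 0.044 zmax 0.027
blob 45 tub xy 0.004 0.021 zmax 0.027
blob 43 tub xy -0.008 0.039 zmax 0.026
blob 48 tub xy -0.02 -0.019 zmax 0.026
tubrim [ 528. -230.] [139. 168.] 72.4
```

```bash
sed -i 's/\.543,-\.234/.528,-.230/; s/\[\.94,-\.342\]/[.953,-.302]/; s/\[\.342,\.94\]/[.302,.953]/; s/<\.076/<.072/; s/<\.061/<.057/' tub.py; python3 tub.py
```

```text
blob 49 tub xy 0.049 0.043 zmax 0.027
blob 135 tub xy 0.036 -0.036 zmax 0.027
blob 90 tub xy 0.015 0.031 zmax 0.027
blob 48 tub xy -0.006 -0.017 zmax 0.027
tubrim [ 528. -230.] [139. 168.] 72.3
```

Request:
{"fn": "servo_tool", "kwargs": {"deltas": [[[-0.2,0,1],0,0.5],[[-0.3,0,1.5],0,0.5],[[-0.2,0,1.5],0,0.5],[[0,0,1.5],0,0.5],[[0,0,1.3],0,0.5],[[0,0,0.8],0,0.5],[[0,0,0.5],0,0.5],[[0,0,0.3],0,0.5]]}}

```text
clock: 20.82
position: [0.5914, -0.0137, 0.1549]
ee_rot: [0.837, 0.546, -0.018, -0.005]
ft_force: [-2.2, 0.6, 13.0]
grip_width: 0.185
```

```bash
python3 go.py 0.60 0.0 0.14 67.5
```

```text
t 20.82 pos [ 0.5914 -0.0137  0.1549] yaw 66.28 tilt [-0.035 -0.01  -0.999] grip 0.185 F [-2.2  0.6 13. ] j [-0.33  0.34  0.34  1.64 -0.11  1.22  1.18]
tool delta cm [1.64 0.28 1.44] turn -0.021 dist 2.2
in final axes [1.6  0.27 1.49]
```

Request:
{"fn": "servo_tool", "kwargs": {"deltas": [[[0,0,0],0,1.6],[[0,0,0],0,1.7],[[0,-0.8,0],0,1.7],[[0,-1,0],0,1.7],[[0,-1,0],0,1.7],[[0,-1,0],0,1.7],[[0,-1,0],0,1.7],[[0,-0.7,0],0,1.7]], "force": 20}}

```text
clock: 21.48
position: [0.5372, 0.0092, 0.1583]
ee_rot: [0.838, 0.546, -0.016, -0.004]
ft_force: [0.4, 0.1, -1.6]
grip_width: 0.198
```

```bash
python3 go.py 0.60 0.0 0.14 67.5; python3 sc.py s7; cat > an2.py <<'E'
from h import *
D=np.load('sc.npz'); W=D['W']; im=D['im']; hsv=cv2.cvtColor(im,cv2.COLOR_BGR2HSV)
s=telemetry.get_obs(); M=R.from_quat(s['ee_rot']).as_matrix(); o=np.array([*s['position'][:2],0]); ax=np.array([*M[:2,1],0])
T=np.dstack([(W-o)@ax,(W-o)@np.array([*M[:2,0],0]),W[...,2]])
k=(hsv[...,1]>110)&(hsv[...,0]<18)&(abs(T[...,0])<.22)&(abs(T[...,1])<.035)&(T[...,2]<s['position'][2]+.06)&(T[...,2]>.005)
n,l,st,ce=cv2.connectedComponentsWithStats(k.astype(np.uint8))
for i in range(1,n):
    if st[i,4]>12:
        g=T[l==i]; v=np.linalg.svd(g-g.mean(0))[2][0]; v*=np.sign(v[2]); print('wood',st[i,4],'min',g.min(0).round(3),'max',g.max(0).round(3),'tilt',np.degrees(np.arctan2(v[2],-v[0])).round(0))
g=T[(abs(T[...,0])<.22)&(abs(T[...,1])<.06)&(T[...,2]>.008)&(T[...,2]<.15)]
for lo in np.arange(-.06,.22,.02):
    c=g[(g[:,0]>=lo)&(g[:,0]<lo+.02)]
    if len(c)>5: print('x %.2f n %d z %.3f..%.3f'%(lo+.01,len(c),*np.percentile(c[:,2],[3,97])))
E
python3 an2.py
```

```text
t 21.48 pos [0.5372 0.0092 0.1583] yaw 66.18 tilt [-0.032 -0.01  -0.999] grip 0.198 F [ 0.4  0.1 -1.6] j [-0.39  0.22  0.32  1.78 -0.06  1.19  1.11]
tool delta cm [1.73 6.16 1.63] turn -0.023 dist 6.6
in final axes [1.55 6.16 1.83]
[0.536 0.01  0.158] [-0.7  0.6 -2.1] 0.19888840897159835
wood 26 min [-0.005 -0.011  0.162] max [0.016 0.012 0.216] tilt 103.0
wood 48 min [-0.014 -0.005  0.105] max [0.008 0.012 0.155] tilt 101.0
wood 61 min [ 0.042 -0.006  0.025] max [0.055 0.01  0.069] tilt 97.0
x -0.05 n 243 z 0.019..0.101
x -0.03 n 269 z 0.013..0.099
x -0.01 n 139 z 0.010..0.144
x 0.01 n 25 z 0.008..0.099
x 0.03 n 31 z 0.014..0.095
x 0.05 n 88 z 0.023..0.079
```

Request:
{"fn": "servo_tool", "kwargs": {"deltas": [[[0,0,0.3],0,1.7],[[0,-0.6,0.3],0,1.7],[[0,-1,0.2],0,1.7],[[0,-1,0.2],0,1.7],[[0,-1,0.2],0,1.7],[[0,-1,0.2],0,1.7],[[0,-1,0.2],0,1.7],[[0,0,0],0,1.7]]}}

```text
clock: 22.2
position: [0.4879, 0.0329, 0.1497]
ee_rot: [0.838, 0.546, -0.008, 0.0]
ft_force: [0.3, -0.9, -0.3]
grip_width: 0.203
```

```bash
python3 go.py 0.60 0.0 0.14 67.5; python3 sc.py s7; python3 an2.py
```

```text
t 22.2 pos [0.4879 0.0329 0.1497] yaw 66.15 tilt [-0.013 -0.009 -1.   ] grip 0.203 F [ 0.3 -0.9 -0.3] j [-0.44  0.1   0.29  1.92 -0.02  1.14  1.02]
tool delta cm [ 1.53 11.59  0.85] turn -0.024 dist 11.7
in final axes [ 1.24 11.61  0.97]
[0.488 0.033 0.15 ] [0.7 1.3 1.8] 0.19816199077055963
wood 101 min [-0.007 -0.011  0.098] max [0.016 0.013 0.207] tilt 84.0
wood 74 min [ 0.074 -0.006  0.033] max [0.091 0.009 0.082] tilt 81.0
x -0.05 n 58 z 0.011..0.076
x -0.03 n 187 z 0.009..0.082
x -0.01 n 180 z 0.009..0.088
x 0.01 n 268 z 0.010..0.146
x 0.03 n 21 z 0.008..0.097
x 0.05 n 27 z 0.009..0.099
x 0.07 n 46 z 0.015..0.091
x 0.09 n 72 z 0.033..0.080
```

Request:
{"fn": "servo_tool", "kwargs": {"deltas": [[[0,0,0],0,0.5],[[0,0,0],0,0.5],[[0,0.5,-1],0,0.5],[[0,1.5,-1],0,0.5],[[0,2.2,0],0,0.5],[[0,2.4,0],0,0.5],[[0,2.4,0],0,0.5],[[0,2,0],0,0.5],[[0,1.3,0],0,0.5],[[0,0.7,0.5],0,0.5],[[0,0,0.6],0,0.5],[[0,0,0.4],0,0.5]], "force": 100}}

```text
clock: 23.25
position: [0.6136, -0.0235, 0.1527]
ee_rot: [0.838, 0.546, -0.011, -0.001]
ft_force: [0.0, 0.1, -1.6]
grip_width: 0.183
```

```bash
python3 go.py 0.60 0.0 0.14 67.5; python3 sc.py s7; python3 an2.py
```

```text
t 23.25 pos [ 0.6136 -0.0235  0.1527] yaw 66.21 tilt [-0.02  -0.011 -1.   ] grip 0.183 F [ 0.   0.1 -1.6] j [-0.31  0.38  0.35  1.59 -0.12  1.21  1.21]
tool delta cm [ 1.62 -2.17  1.27] turn -0.022 dist 3.0
in final axes [ 1.65 -2.16  1.27]
[ 0.613 -0.023  0.152] [-0.8 -0.1 -3.5] 0.1833008758735683
wood 104 min [-0.002 -0.009  0.099] max [0.013 0.011 0.207] tilt 85.0
wood 84 min [ 0.071 -0.006  0.033] max [0.091 0.01  0.084] tilt 81.0
wood 40 min [ 0.18  -0.034  0.013] max [ 0.22  -0.014  0.027] tilt 169.0
x -0.05 n 62 z 0.015..0.081
x -0.03 n 218 z 0.009..0.085
x -0.01 n 250 z 0.008..0.096
x 0.01 n 336 z 0.009..0.141
x 0.03 n 24 z 0.009..0.099
x 0.05 n 32 z 0.009..0.101
x 0.07 n 56 z 0.017..0.094
x 0.09 n 75 z 0.033..0.081
x 0.17 n 135 z 0.012..0.045
x 0.19 n 116 z 0.011..0.045
x 0.21 n 126 z 0.013..0.046
```

Request:
{"fn": "servo_tool", "kwargs": {"deltas": [[[0,0,0.3],0,1.65],[[0,0,0.2],0,1.7],[[0,-1.2,0],0,1.7],[[0,-1.2,0.1],0,1.7],[[0,-1.4,0.2],0,1.7],[[0,-1.4,0.2],0,1.7],[[0,-1.4,0.4],0,1.7],[[0,-1.4,0.4],0,1.7],[[0,-1.4,0.5],0,1.7],[[0,0,0],0,1.7]], "force": 20}}

```text
clock: 24.13
position: [0.532, 0.0184, 0.146]
ee_rot: [0.837, 0.548, 0.006, 0.007]
ft_force: [0.6, -0.6, -3.2]
grip_width: 0.196
```

```bash
python3 go.py 0.60 0.0 0.14 67.5; python3 sc.py s7; python3 an2.py
```

```text
t 24.13 pos [0.532  0.0184 0.146 ] yaw 66.43 tilt [ 0.017 -0.005 -1.   ] grip 0.196 F [ 0.6 -0.6 -3.2] j [-0.41  0.18  0.32  1.85 -0.06  1.11  1.09]
tool delta cm [1.03 6.96 0.72] turn -0.019 dist 7.1
in final axes [0.9  6.99 0.6 ]
[0.533 0.018 0.146] [ 1.4  0.5 -2. ] 0.20030593111117972
wood 139 min [-0.01  -0.011  0.101] max [0.033 0.009 0.186] tilt 66.0
wood 93 min [0.096 0.002 0.065] max [0.125 0.019 0.109] tilt 65.0
x -0.01 n 116 z 0.025..0.074
x 0.01 n 291 z 0.009..0.148
x 0.03 n 225 z 0.010..0.125
x 0.05 n 143 z 0.011..0.106
x 0.07 n 51 z 0.015..0.115
x 0.09 n 31 z 0.026..0.115
x 0.11 n 99 z 0.038..0.108
x 0.13 n 22 z 0.062..0.081
```

Request:
{"fn": "servo_tool", "kwargs": {"deltas": [[[0,0,0.4],0,1.7],[[0,-1.4,0.4],0,1.7],[[0,-1.4,0.5],0,1.7],[[0,-1.4,0.6],0,1.7],[[0,-1.3,0.7],0,1.7],[[0,-1.3,0.8],0,1.7],[[0,-1.2,0.9],0,1.7],[[0,-1.1,1.0],0,1.7],[[0,0,0],0,1.7]]}}

```text
clock: 24.93
position: [0.4603, 0.0604, 0.1054]
ee_rot: [0.836, 0.548, 0.022, 0.01]
ft_force: [1.3, -1.6, -0.8]
grip_width: 0.196
```

```bash
python3 go.py 0.60 0.0 0.14 67.5; python3 sc.py s7; python3 an2.py
```

```text
t 24.93 pos [0.4603 0.0604 0.1054] yaw 66.55 tilt [ 0.048  0.007 -0.999] grip 0.196 F [ 1.3 -1.6 -0.8] j [-0.49  0.05  0.26  2.07 -0.01  0.97  0.94]
tool delta cm [ 0.1  15.35 -2.82] turn -0.017 dist 15.6
in final axes [-0.24 15.22 -3.46]
[0.461 0.06  0.106] [-2.9  0.9  4.2] 0.19671085147602418
wood 119 min [-0.01  -0.011  0.091] max [0.058 0.009 0.139] tilt 33.0
wood 93 min [ 0.055 -0.026  0.067] max [0.154 0.033 0.138] tilt 11.0
x -0.01 n 38 z 0.116..0.150
x 0.01 n 151 z 0.111..0.148
x 0.03 n 59 z 0.035..0.120
x 0.05 n 226 z 0.019..0.104
x 0.07 n 230 z 0.010..0.094
x 0.09 n 125 z 0.009..0.132
x 0.11 n 71 z 0.024..0.138
x 0.13 n 84 z 0.041..0.135
x 0.15 n 61 z 0.055..0.121
```

Request:
{"fn": "servo_tool", "kwargs": {"deltas": [[[0,-1.1,1.1],0,1.7],[[0,-1.0,1.2],0,1.7],[[0,-0.9,1.2],0,1.7],[[0,-0.8,1.3],0,1.7],[[0,-0.6,1.2],0,1.7],[[0,0,0],0,1.7]]}}

```text
clock: 25.48
position: [0.4225, 0.0805, 0.045]
ee_rot: [0.836, 0.548, 0.023, 0.008]
ft_force: [-1.0, -0.7, 1.1]
grip_width: 0.198
```

```bash
python3 go.py 0.60 0.0 0.035 67.5; python3 sc.py s7; python3 an2.py
```

```text
t 25.48 pos [0.4225 0.0805 0.045 ] yaw 66.51 tilt [ 0.047  0.011 -0.999] grip 0.198 F [-1.  -0.7  1.1] j [-0.52  0.08  0.23  2.2  -0.02  0.82  0.88]
tool delta cm [-0.34 19.44  1.75] turn -0.017 dist 19.5
in final axes [-0.65 19.48  1.  ]
[0.423 0.08  0.046] [-2.7  0.5  1.8] 0.2018699154461824
wood 64 min [-0.01  -0.011  0.061] max [0.064 0.015 0.1  ] tilt 179.0
x -0.01 n 124 z 0.064..0.148
x 0.01 n 523 z 0.062..0.148
x 0.03 n 24 z 0.061..0.146
x 0.05 n 20 z 0.060..0.072
x 0.07 n 288 z 0.012..0.078
x 0.09 n 201 z 0.009..0.136
x 0.11 n 85 z 0.017..0.138
x 0.13 n 149 z 0.011..0.136
x 0.15 n 175 z 0.022..0.116
```

Request:
{"fn": "servo_tool", "kwargs": {"deltas": [[[0,-0.2,0.4],0,1.7],[[0,-0.2,0.4],0,1.7],[[0,0,0],0,1.7],[[0,0,0],0,2.2],[[0,0,0],0,3],[[0,0,0],0,4.5],[[0,0,0],0,5.5],[[0,0,-0.5],0,5.5]]}}

```text
clock: 26.2
position: [0.4229, 0.0812, 0.0445]
ee_rot: [0.837, 0.547, 0.025, 0.009]
ft_force: [-0.7, 0.3, -1.0]
grip_width: 0.647
```

```bash
python3 go.py 0.60 0.0 0.035 67.5
```

```text
t 26.2 pos [0.4229 0.0812 0.0445] yaw 66.36 tilt [ 0.051  0.011 -0.999] grip 0.647 F [-0.7  0.3 -1. ] j [-0.52  0.08  0.23  2.2  -0.02  0.81  0.88]
tool delta cm [-0.37 19.42  1.76] turn -0.02 dist 19.5
in final axes [-0.73 19.47  0.95]
```

Released. Rise straight up and back off, then check everything.

Request:
{"fn": "servo_tool", "kwargs": {"deltas": [[[0,0,-1],0,5.5],[[0,0,-2],0,5.5],[[0,0,-2.5],0,5.5],[[0,0,-2.5],0,5.5],[[0,0,-2.5],0,5.5],[[0,0,-2.5],0,5.5],[[1,-1,-2],0,5.5],[[2,-1,-1],0,5.5],[[2.5,-1,0],0,5.5],[[2.5,0,0],0,5.5],[[2,0,0],0,5.5],[[0,0,0],0,5.5]]}}

```text
clock: 27.2
position: [0.4279, 0.1853, 0.2224]
ee_rot: [0.838, 0.544, 0.029, 0.01]
ft_force: [-0.8, 0.2, -0.4]
grip_width: 0.646
```

```bash
python3 go.py 0.60 0.0 0.035 67.5; python3 tub.py; python3 - <<'E'
from h import *
D=np.load('tp.npz'); W=D['W']; im=D['im']
m=(abs(W[...,0]-.54)<.13)&(abs(W[...,1]-.02)<.1)
b=W[m&(W[...,2]>.118)&(W[...,2]<.145)]; r=cv2.minAreaRect(b[:,:2].astype(np.float32)*1000); print('bar',len(b),r,np.percentile(b[:,2],[5,50,95]).round(3))
b0=np.array([*r[0]])/1000; q=W[m&(W[...,2]>.05)&(W[...,2]<.075)]; q=q[np.linalg.norm(q[:,:2]-b0,axis=1)<.055]; A=np.c_[q[:,:2],np.ones(len(q))]; print('rim plane',len(q),np.linalg.lstsq(A,q[:,2],rcond=None)[0].round(3),q[:,:2].mean(0).round(3),np.median(q[:,2]).round(3))
cv2.imwrite('pics/fin.png',cv2.resize(im[100:320,180:480],None,fx=2.6,fy=2.6,interpolation=cv2.INTER_CUBIC))
for a,nm in(((.787,.152),'jar'),((.792,.023),'cone'),((.791,-.152),'small')):
    g=W[(abs(W[...,0]-a[0])<.08)&(abs(W[...,1]-a[1])<.08)&(W[...,2]>.03)&(W[...,2]<.13)]; r=cv2.minAreaRect(g[:,:2].astype(np.float32)*1000); print(nm,np.round(r[0],0))
E
```

```text
t 27.2 pos [0.4279 0.1853 0.2224] yaw 66.03 tilt [ 0.06   0.016 -0.998] grip 0.646 F [-0.8  0.2 -0.4] j [-0.62 -0.06  0.1   1.93  0.02  1.22  0.62]
tool delta cm [-10.66  22.34  19.44] turn -0.026 dist 31.5
in final axes [-10.54  22.99  18.74]
blob 49 tub xy 0.049 0.043 zmax 0.026
blob 90 tub xy 0.045 -0.041 zmax 0.026
blob 90 tub xy 0.015 0.031 zmax 0.029
blob 45 tub xy 0.018 -0.027 zmax 0.025
blob 49 tub xy -0.005 -0.018 zmax 0.027
tubrim [ 528. -230.] [138. 168.] 72.4
bar 156 ((506.291015625, 22.319822311401367), (15.211034774780273, 65.76457214355469), 53.56575393676758) [0.121 0.132 0.135]
rim plane 221 [-0.017  0.002  0.067] [0.502 0.027] 0.058
jar [788. 151.]
cone [792.  23.]
small [ 791. -151.]
```

View pics/fin.png

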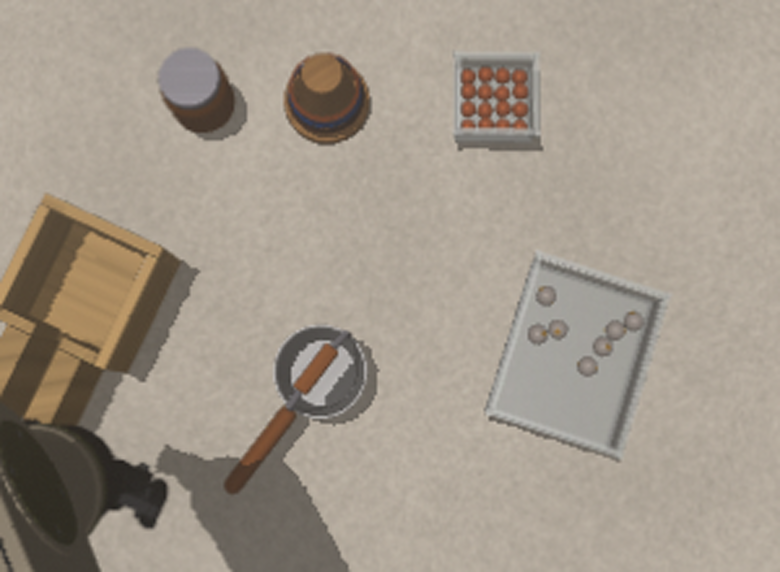

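The final view shows seven beads inside the tub at right, from (545,295) to (587,366). The empty pan is upright at (320,372), and the gripper is clear of everything.

```bash
python3 -c "
from workcell import order; print(order.hand_in())"
```

```text
the job is handed in; nothing more can be done
None
```

I handed the job in at about 27 s of the 72 s allowed; no verdict was reported.

**What I did**
- I lifted the pan out of the stand by its hoop, stood it upright on the counter and let go. A wrist picture afterwards showed it level, with beads in the cup and none lying outside; I did not count them.
- I took hold of it again by the stick and carried it level to the tub. The tool could only turn about the vertical, so I loosened the grip slightly and let the pan swing nose-down in the jaws.
- I then pressed its lip on the tub floor to tip it to about 100°, and all the beads came out over the front lip. I lifted it clear while it was still tipped.
- Back on the counter I levered it upright against its lip and foot, released it and drew the gripper away.

**Last checks**
- **Beads:** the top picture shows seven beads in the tub, and the depth image agrees, with tops at about 26 mm, well below the 60 mm rim.
- **Pan:** it is empty and upright. The rim is about 1° off level at a height of about 58 mm, against 60 mm nominal.
- **Tub:** it is upright, but was pushed about 15 mm and turned about 2° during the pour (limit 60 mm).
- **Bystanders:** the jar, cone and small tub are within 1–2 mm of where they started.

**Disagreements**
- The stick slid about 20 mm in the jaws while I was tipping the pan.
- My camera readings of the tilt during the pour ranged from about 97° to 114°.
- The final depth outline of the hoop grip came out 66 mm long instead of 50 mm, probably because it included part of the hoop wire.

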